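Load a panel timer through the sprung flaps of the test bay

TASK

Put the timer that lies alone on the green mat into the test bay: plug first along the lead-in, through the two sprung flaps and against the sprung contacts, far enough that both flaps swing fully shut behind its dial and hold it on the contacts when you let go. Do not ram it against the contact carrier's hard stop, and leave everything else on the bench where it lies.

Things in the scene. Friction and masses are not known exactly. Their poses are not given: they have to be found in the camera images.
- timer: Plug-in panel timer lying on its side alone on the green mat (mat top z = 0.0025), 84 mm long, 0.09 to 0.17 kg. Origin: centre of its underside. Its y axis runs along it: plug at -y, face with flange and dial at +y. The beige body between (y = -25 to +25 mm) is 45 mm wide and 46 mm high: grip it there, across its x axis.
- timer_plug (a point): End of the timer's plug: a black spigot with pins, 9 mm across, that stands out 15 mm from the body's end; y = -42 mm, 22 mm above the underside.
- timer_dial (a point): Middle of the flat end of the timer's round white setting dial (32 mm across, 11 mm high); y = +41 mm, 24 mm above the underside. The dial sits on a square flange 48 x 48 mm, y = 25 to 31 mm, the widest part of the timer.
- bay: Base of the test bay, fixed to the bench: aluminium plate 296 x 108 mm, x = -111 to 185 mm of its frame, top (floor the timer runs on) 10 mm above the bench. Origin on the bench; +x points into the bay, y to its left. On it: open lead-in, then a grey cassette (two flaps, covered channel, contacts, 65 mm high), clamped where the last job left it: hinge line anywhere from x = 0 to 18 mm.
- bay_lead_in (a point): Middle of the lead-in's floor, x = -60 mm, z = 10 mm of the bay. The lead-in runs from x = -109 to -12 mm between two low rails (54 mm apart, 8 mm thick, tops 20 mm above the bench) and is open above and at its near end.
- bay_end (a point): Middle of the base plate's far edge, x = 185 mm. Cassette, x from its hinge line: cheeks 63 mm apart, 62 mm high, from -12 to 154 mm; clear cover from 52 to 137 mm (underside 62, top 65, screw heads 69 mm above the bench); guide strips 51 mm apart from 48 mm. Between flaps and cover the channel is open above.
- flap_left (a joint): Left sprung steel flap, 37 mm long, 13.5 to 43.5 mm above the bench, on an upright pin 30 mm left of the middle, on the hinge line. 0 = shut: the flaps make a V pointing into the bay, tips 6 mm apart 26 mm past the hinge line. Opens into the bay only, to 0.77 rad, then along the cheek. Its spring (0.015 to 0.038 N m) shuts it once nothing is in its way.
- flap_right (a joint): Right flap, mirror image of the left, same values. The two resist an entering timer with up to about 10 N. Behind the flange they fall in part way and lean on the dial (near 0.4 rad: not home); they fall shut once the dial's end is 36.5 mm past the hinge line and the pusher is lifted out from between them. Shut, they stop whatever is behind them.
- contacts (a joint): Travel of the sprung contact carrier (46 mm wide upright black plate, free face 102 mm past the hinge line) along +x: 0 = free, 0.022 m = hard stop, reached with the dial's end 41 mm past the hinge line and to be felt. Pushes back with 2 N, rising 0.3 N per mm to 9 N (friction can double what the pusher feels); over 25 N bends it. A timer not held comes out again.
- assembly: Bystander: white carrier plate with one timer clipped into it, 68 x 128 x 81 mm, on the mat.
- fascia: Bystander: flat banded pack of white fascia plates, 108 x 69 x 12 mm, on the mat.
- bezel: Bystander: bare satin steel bezel plate, 118 x 76 x 14 mm.
- driver: Bystander: screwdriver with a black and red handle, 185 mm long, on the mat.
- frame: Bystander: open white square mounting frame, 55 x 54 x 17 mm, on the mat.
- spare_a: Bystander: one of three more timers lying side by side at the right; not to be used.
- spare_b: Bystander: as spare_a.
- spare_c: Bystander: as spare_a.
- marker: Bystander: felt marker, 127 mm long, at the right.

How it is judged (in metres and radians):
On the way:
1. the timer, plug first, has pushed both flaps open (value of joint each of flap_left, flap_right above 0.5 rad and x of timer_plug in the frame of bay above 0.05 m and x of timer_dial in the frame of bay below 0.03 m), for 0.1 s.
At the end, for the whole second after the job is handed in: Both flaps are shut (under 0.1 rad) behind the timer; it lies level and at rest in the bay, in line with it (plug and dial within 15 mm of its middle line), plug end more than 105 mm and dial end more than 20 mm past the origin of the bay, and presses the contact carrier in by more than 3 mm (value of joint each of flap_left, flap_right below 0.1 rad and value of joint contacts above 0.003 m and x of timer_plug in the frame of bay above 0.105 m and x of timer_dial in the frame of bay above 0.02 m and y of timer_plug in the frame of bay between -0.015 and 0.015 m and y of timer_dial in the frame of bay between -0.015 and 0.015 m and angle between timer's own z axis and vertical below 0.15 rad and linear speed of timer below 0.01 m/s); the robot touches nothing.
It fails at once if the timer is rammed against the contacts (over 26 N on them) (contact force between timer and contacts above 26 N).
It fails at once if another thing on the bench is moved by more than 30 mm (distance of any of assembly, fascia, bezel, driver, frame, spare_a, spare_b, spare_c, marker from where it was at the start of the episode above 0.03 m).
It also fails if it takes over 51 s, if anything falls off the work surface, if the arm or the gripper's body presses on something with over 40 N, if the wrist force passes 120 N, or if a joint passes its speed limit or range.

ROBOT

A 7-joint arm with a two-finger parallel gripper is mounted at the origin on a cart in front of the work surface, level with it; the furniture and walls round the work are solid. World frame = base frame: x ahead of the robot, y to its left, z up, the work surface at z = 0. Lengths are in m, angles in degrees, forces in N, time in s.
With the tool pointing down it reaches from about 0.4 to 0.925 m from the base axis. Payload 4.1 kg.
Tool frame: the origin (TCP) lies between the finger pads; the fingertips stand r.tip_extent ahead of it and the grasp point (between the pads) lies 3 mm ahead of it (r.tip_extent is the distance from the TCP to the fingertips, in m); z points along the fingers, y is the line along which they close (so a half turn about z gives the same grasp; the last joint's range is limited). The gripper opens to 85 mm and grips with 20 to 120 N. Pads are 22 mm wide; open, the fingers measure 114 mm over their backs; the gripper's body (76 mm by 85 mm) begins 54 mm behind the grasp point. The pads swing forward as they close: fully open they stand 13 mm farther back than shut.
Start: joints at [-74.485, 22.827, 2.584, 88.041, -1.071, 69.15, -2.905], TCP at [0.235, 0.606, 0.253] pointing down, gripper open.
Joint ranges: [-161.44, 161.44], [-28.35, 127.94], [-78.24, 83.42], [0, 140.83], [-78.03, 258.03], [13.02, 114.36], [-168.23, 168.23]. Speed limits (degrees/s): [147.25, 147.25, 180, 180, 180, 180, 180].

INTERFACE

Orientations are given as a 3x3 rotation matrix whose columns are the frame's x, y, z axes.
In Python, from workcell import observe, eyes, r gives the robot as it stands.
- The arm moves only by the shell command python3 -m creep 'ROWS' [OPENING]. ROWS is JSON, a list of rows, each a list of 2 entries, a list of its own where there are three numbers: the shift along the tool's x, y, z in cm, then the turn, a rotation vector about the tool's x, y, z in degrees. A call has 1 to 10 rows; each row shifts and turns the commanded pose from where the row before left it, along the tool's axes as they then stand; what a row does not reach is not made up. A row lasts 1/12 s, in which the tool goes at most 41.7 mm and 7.16 degrees, less where a joint would pass 70% of its speed; a pose out of reach is approached as far as the arm can. A call is refused whole if a number of a shift passes 4.17 or a number of a turn 7.16, either way. A call with a gripper value outside its range is refused whole. OPENING is the closure in counts, from 0 (fully open) to 255 (shut), set as the call begins (- or left out, the last holds). The fingers move at their own pace and stop on an object; the grip force is fixed at half the most. Time passes only in rows, so rows that do not move let the fingers close. It gives the time, the measured TCP pose, the force, the opening and the grip force at its end, in the units of the state.
- observe(): the state, without advancing time (a new reading comes with each control period).
- eyes.capture(name): name is "side" or "top"; returns a dict with "img" (384x512x3 uint8, red, green, blue), "range_z" (384x512 float32, m along the optical axis (not along the pixel's ray), 0 where there is no reading), "fx", "fy", "cx", "cy" (pixels), "R" (3x3) and "t" (3): a world point X has camera coordinates R X + t. Camera axes: x right, y down, z forward; pixel columns grow to the right and rows downward; lengths in m; the calibration is good to about 2 mm. A picture is of the moment at which its call begins.
- r.job_done(): hands the job in; it is judged then, once.
Trained networks look in the newest picture that a camera, given by its name, has taken for a name from the list of things; names that differ only in an ending like _2 or _b are one class to them, and where a whole thing is asked for, a point or a joint stands for the part that bears it (a point fixed in the world has none). Each returns a list of dicts, best first, with "p" (0 to 1); they miss things now and then, are a little off and sometimes report something else, mostly with a low value. They report only what shows in the picture. A call takes as long as a camera call.
- eyes.search_frame(label, camera): "at" ([column, row] in pixels, amid what is visible of it).
- eyes.place_of(label, camera): "at" ([column, row] in pixels: a listed point, or the origin of a listed thing).
The state is a dict: "t": time; "qpos": joint angles; "qd": joint speeds; "joint_efforts": joint torques, N m; "position": TCP position; "ee_rot": TCP orientation; "wrist_force": force on the tool from outside, world axes, zero at the start; "ft_torque": the same for the moment, N m; "gripper_width": finger opening in m; "grasp_force": force on a finger pad.
Only numpy, scipy, OpenCV 4.12 (cv2) and the standard library are available. Lean on these libraries where they do the work, as an engineer would, in place of code of your own. Each camera call takes 0.05 s, during which the arm holds its last target. There are 200 camera calls.

## Working session

There is one attempt and no reset: what is moved stays moved. The work goes in short steps, Python scripts to look and compute and a shell command to move; the robot and the scene stay as the last step left them, time stands still between calls to the robot, and variables do not carry over. Pictures are saved under pics/ and viewed, at most 10 in all, crops included, and the job is handed in when it is done.

```bash
mkdir -p pics
cat > h.py <<'E'
import numpy as np, cv2
from workcell import observe, eyes, r
def w(c,u,v,z=None):
    ray=np.array([(u-c['cx'])/c['fx'],(v-c['cy'])/c['fy'],1.]);R=np.array(c['R']);t=np.array(c['t'])
    if z is None:
        d=float(c['range_z'][int(round(v)),int(round(u))]); return R.T@(ray*d-t)
    o=-R.T@t; q=R.T@ray; return o+q*(z-o[2])/q[2]
def cloud(c):
    v,u=np.mgrid[0:384,0:512];d=c['range_z'];P=np.stack([(u-c['cx'])/c['fx']*d,(v-c['cy'])/c['fy']*d,d],-1)
    W=(P-np.array(c['t']))@np.array(c['R']); W[d<=0]=np.nan; return W
E
python3 - <<'E'
from h import *
np.set_printoptions(precision=4,suppress=True)
print(r.tip_extent); s=observe(); print(s['position'],s['ee_rot'],s['gripper_width'],s['t'])
ims=[]
for n in('top','side'):
    c=eyes.capture(n); ims.append(c['img']); cv2.imwrite(f'pics/{n}0.png',cv2.resize(c['img'][:,:,::-1],(800,600)))
    for l,z in(('timer',.0025),('timer_plug',.0245),('timer_dial',.0265),('bay',0),('bay_lead_in',.01),('bay_end',.01)):
        for d in eyes.place_of(l,n)[:4]: print(n,l,round(d['p'],2),np.round(d['at'],1),w(c,*d['at'],z))
    for l in('flap_left','flap_right','contacts'):
        for d in eyes.search_frame(l,n)[:2]: print(n,l,round(d['p'],2),np.round(d['at'],1),w(c,*d['at'],.0435))
E
```

```text
0.022
[0.2347 0.6055 0.2523] [[-0.9324  0.3613 -0.0006]
 [ 0.3613  0.9324 -0.0019]
 [-0.0001 -0.002  -1.    ]] 0.08581916569087816 0.0
top timer 0.67 [197.4 218.6] [0.4432 0.1997 0.0025]
top timer_plug 0.67 [184. 216.] [0.4469 0.2445 0.0245]
top timer_dial 0.68 [351.9 210.3] [ 0.4952 -0.343   0.0265]
top timer_dial 0.58 [207.6 211.7] [0.4658 0.1626 0.0265]
top timer_dial 0.32 [285.  201.4] [ 0.5157 -0.1074  0.0265]
top bay 0.81 [283.5 207. ] [ 0.5002 -0.104   0.    ]
top bay_lead_in 0.93 [288.1 222.6] [ 0.4433 -0.1219  0.01  ]
top bay_end 0.75 [277.3 153.8] [ 0.6932 -0.0737  0.01  ]
top bay_end 0.65 [179.6 143. ] [0.717  0.2839 0.01  ]
side timer 0.62 [178.3 277.5] [0.57   0.3898 0.0025]
side bay 0.8 [284.  202.2] [ 0.5004 -0.0959  0.    ]
side bay_lead_in 0.82 [300.4 200.3] [ 0.4498 -0.1165  0.01  ]
```

View pics/top0.png

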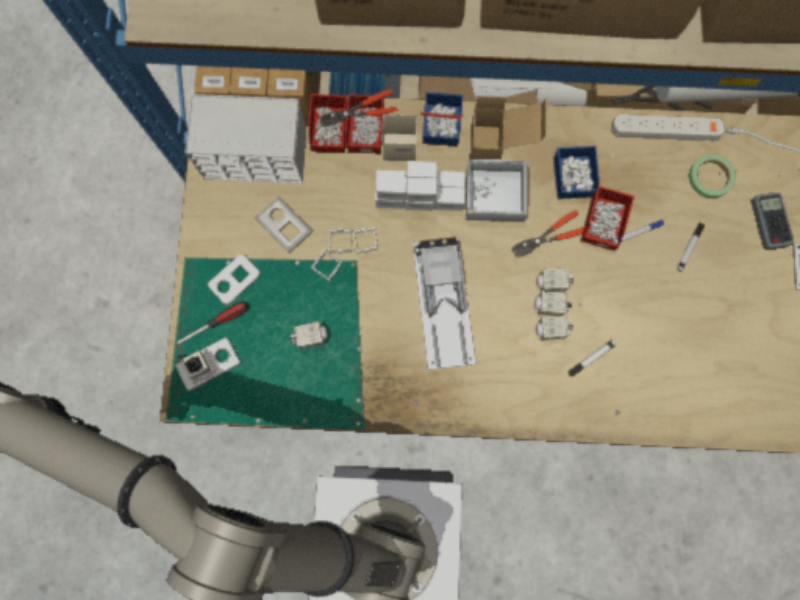

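View pics/side0.png

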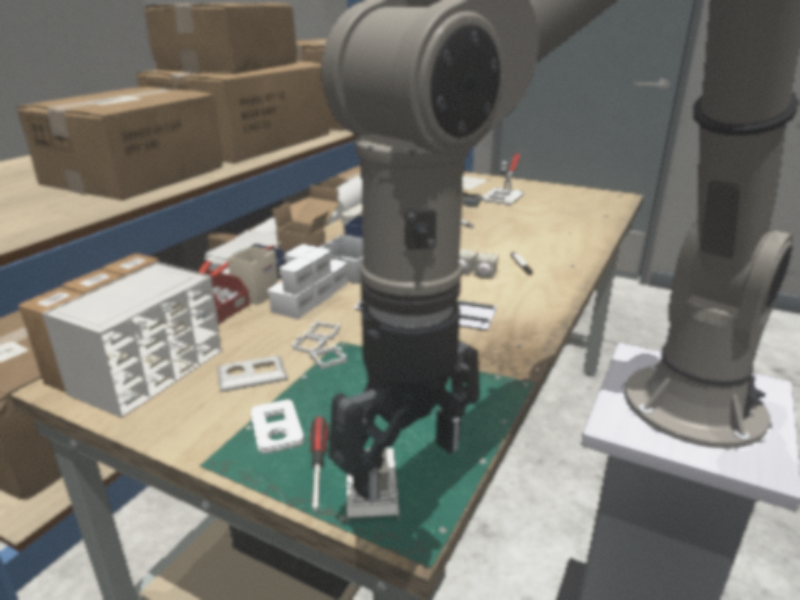

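Top view: timer alone at about (309,334) on the mat, its axis roughly along the image columns; bay at (445,300), opening toward the robot. Next I refine with depth and an enlarged crop.

Run:
```python
from h import *
np.set_printoptions(precision=4,suppress=True)
c=eyes.capture('top'); W=cloud(c); I=c['img'][:,:,::-1]
a=cv2.resize(I[195:235,175:225],(400,320),interpolation=cv2.INTER_CUBIC)
b=cv2.resize(I[145:240,255:310],(347,600),interpolation=cv2.INTER_CUBIC)
o=np.zeros((600,760,3),np.uint8);o[:320,:400]=a;o[:600,410:757]=b;cv2.imwrite('pics/crop.png',o)
R=np.array(c['R']);print('cam',-R.T@np.array(c['t']))
# timer: top points
def reg(x0,x1,y0,y1,z0,z1): return W[(W[...,0]>x0)&(W[...,0]<x1)&(W[...,1]>y0)&(W[...,1]<y1)&(W[...,2]>z0)&(W[...,2]<z1)]
p=reg(.38,.52,.13,.28,.035,.07); print(len(p),p.mean(0),np.median(p[:,2]))
rc=cv2.minAreaRect((p[:,:2]*1000).astype(np.float32));print(rc)
p=reg(.38,.52,.13,.28,.012,.07);rc=cv2.minAreaRect((p[:,:2]*1000).astype(np.float32));print(len(p),rc)
for z0,z1 in((.006,.014),(.015,.03),(.05,.08)):
    p=reg(.36,.74,-.2,0,z0,z1)
    print(z0,len(p),np.median(p[:,2]),cv2.minAreaRect((p[:,:2]*1000).astype(np.float32)),p.min(0),p.max(0))
```

```text
cam [ 0.1891 -0.0271  1.7296]
241 [0.4547 0.1952 0.0471] 0.04767804752704988
((453.5634765625, 199.757568359375), (46.80366516113281, 81.57440948486328), 16.310152053833008)
302 ((453.17242431640625, 208.57864379882812), (113.96952056884766, 128.30252075195312), 87.64169311523438)
0.006 1194 0.009226942089664441 ((549.572998046875, -100.4189682006836), (199.26657104492188, 376.875244140625), 89.42382049560547) [ 0.3604 -0.1995  0.006 ] [ 0.739 -0.     0.014]
0.015 349 0.01857325941856453 ((543.2989501953125, -101.40911102294922), (285.94036865234375, 105.95128631591797), 8.876577377319336) [ 0.3966 -0.1674  0.015 ] [ 0.6887 -0.0298  0.0296]
0.05 773 0.06387432029487718 ((601.0675048828125, -92.997802734375), (169.6739044189453, 82.466552734375), 9.486997604370117) [ 0.5125 -0.1435  0.051 ] [ 0.6876 -0.0397  0.077 ]
```

View pics/crop.png

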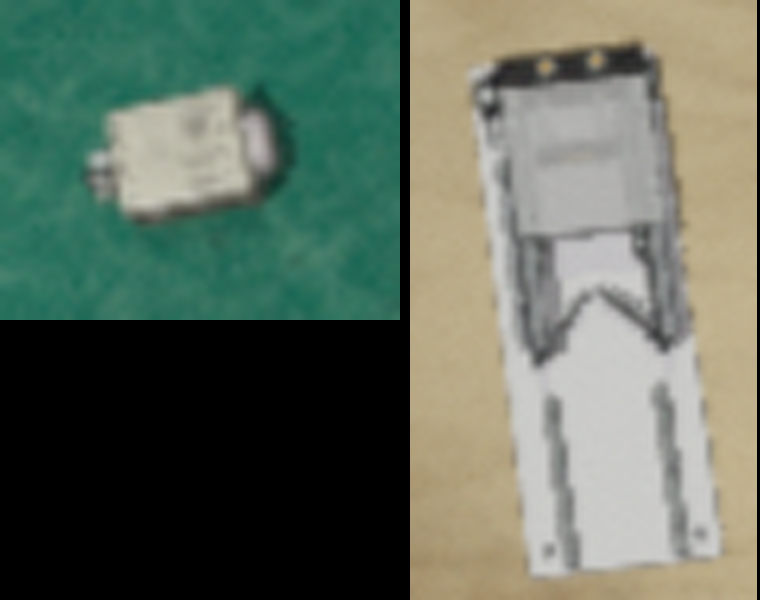

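The crop shows the timer's plug at left (world +y) and dial at right. The bay has its flap V apex at crop (598,291), hinges near (540,360) and (665,345), and plate near corners at (530,577) and (722,555).

Run:
```python
from h import *
np.set_printoptions(precision=4,suppress=True)
c=eyes.capture('top')
A=lambda u,v,z:w(c,175+u/8-.4,195+v/8-.4,z)
B=lambda u,v,z:w(c,255+(u-410)/6.31-.4,145+v/6.315-.4,z)
t=[A(*p,.0485) for p in((108,112),(236,88),(255,195),(132,218))]
print('timer top',t,np.mean(t,0)); 
for i in range(4): d=t[(i+1)%4]-t[i];print(np.hypot(*d[:2]),np.degrees(np.arctan2(d[1],d[0])))
print('plug',A(98,175,.0245),'dial',A(262,145,.0265))
for n,p in dict(nl=(530,577,.01),nr=(722,555,.01),hl=(540,360,.0435),hr=(665,345,.0435),apex=(598,291,.0435),cl=(512,232,.065),cr=(660,232,.065),
  rl=(552,397,.02),rl2=(572,568,.02),rr=(658,385,.02),rr2=(682,556,.02),fl=(478,75,.062),fr=(655,47,.062),kl=(528,350,.062),kr=(688,335,.062)).items(): print(n,B(*p))
```

```text
timer top [array([0.4699, 0.2285, 0.0485]), array([0.4831, 0.1737, 0.0485]), array([0.4367, 0.1623, 0.0485]), array([0.4241, 0.2146, 0.0485])] [0.4534 0.1948 0.0485]
0.05628902562786428 -76.41673444260421
0.047828527405911696 -166.1099430948315
0.05378905843384235 103.49749972604242
0.04782680508879553 16.886891287364655
plug [0.4457 0.2343 0.0245] dial [0.4622 0.1632 0.0265]
nl [ 0.3936 -0.0728  0.01  ]
nr [ 0.411 -0.179  0.01 ]
hl [ 0.51   -0.0725  0.0435]
hr [ 0.5218 -0.1412  0.0435]
apex [ 0.5505 -0.103   0.0435]
cl [ 0.5768 -0.0536  0.065 ]
cr [ 0.5807 -0.1349  0.065 ]
rl [ 0.4938 -0.0807  0.02  ]
rl2 [ 0.3985 -0.0955  0.02  ]
rr [ 0.5035 -0.1396  0.02  ]
rr2 [ 0.4081 -0.1561  0.02  ]
fl [ 0.6662 -0.0308  0.062 ]
fr [ 0.6871 -0.1288  0.062 ]
kl [ 0.5118 -0.0652  0.062 ]
kr [ 0.5243 -0.1523  0.062 ]
```

```bash
python3 -m creep '[[[-3,-2.6,0],[0,0,0]],[[-3,-2.6,0],[0,0,0]],[[-3,-2.6,0],[0,0,0]],[[-3,-2.6,0],[0,0,0]],[[-3,-2.6,0],[0,0,0]],[[-3,-2.6,0],[0,0,0]],[[-3,-2.6,0],[0,0,0]],[[-3,-2.6,0],[0,0,0]],[[-3,-2.6,0],[0,0,0]],[[-3,-2.6,0],[0,0,0]]]' 0
python3 -m creep '[[[0,0,0],[0,0,6.85]],[[0,0,0],[0,0,6.85]],[[0,0,0],[0,0,6.85]],[[0,0,0],[0,0,6.85]],[[0,0,0],[0,0,6.85]],[[0,0,0],[0,0,6.85]],[[0,0,0],[0,0,6.85]],[[0,0,0],[0,0,6.85]],[[0,0,0],[0,0,0]]]'
cat >> h.py <<'E'
def go(x,y,z,ya=None):
    "remaining shift in tool cm; turn about tool z in deg to bring tool y to world angle ya"
    s=observe();R=np.array(s['ee_rot']);d=R.T@(np.array([x,y,z])-s['position'])*100
    a=np.degrees(np.arctan2(R[1,1],R[0,1]));print('t',s['t'],'pos',np.round(s['position'],4),'tilt z',np.round(R[:,2],4),'yang',round(a,2),'F',np.round(s['wrist_force'],1),'w',s['gripper_width'],'tip',r.tip_extent)
    print('shift cm',np.round(d,2),'turn',None if ya is None else round(-(ya-a),2))
E
python3 -c "
from h import *
go(.453,.197,.0445,14)"
```

```text
t: 1.93
position: [0.4213, 0.2535, 0.2537]
ee_rot: [[-0.932, 0.361, 0.001], [0.361, 0.932, 0.001], [-0.0, 0.001, -1.0]]
wrist_force: [0.7, 1.6, 0.6]
gripper_width: 0.0855
grasp_force: 0.0
t: 2.68
position: [0.4207, 0.2553, 0.2535]
ee_rot: [[-0.24, 0.971, 0.0], [0.971, 0.24, 0.0], [0.0, 0.0, -1.0]]
wrist_force: [-0.0, -0.4, -0.2]
gripper_width: 0.0855
grasp_force: 0.0
t 2.6833 pos [0.4207 0.2553 0.2535] tilt z [ 3.e-04  3.e-04 -1.e+00] yang 13.91 F [-0.  -0.4 -0.2] w 0.08546229441254281 tip 0.022
shift cm [-6.44  1.73 20.89] turn -0.09
```

```bash
python3 -m creep '[[[-3.2,0.85,0],[0,0,0]],[[-3.2,0.85,0],[0,0,0]],[[0,0,4],[0,0,0]],[[0,0,4],[0,0,0]],[[0,0,2],[0,0,0]],[[0,0,0],[0,0,0]]]'
python3 - <<'E'
from h import *
go(.453,.197,.0445,14)
c=eyes.capture('side'); cv2.imwrite('pics/s1.png',cv2.resize(c['img'][180:384,100:372,::-1],(800,600),interpolation=cv2.INTER_CUBIC))
W=cloud(c); m=(np.abs(W[...,0]-.453)<.07)&(np.abs(W[...,1]-.197)<.07)&(W[...,2]>.03)&(W[...,2]<.055); p=W[m]; print(len(p),p.min(0),p.max(0),p.mean(0))
E
```

```text
t: 3.18
position: [0.4494, 0.1955, 0.1491]
ee_rot: [[-0.245, 0.97, -0.008], [0.97, 0.245, -0.005], [-0.003, -0.009, -1.0]]
wrist_force: [0.6, 0.4, 0.4]
gripper_width: 0.0852
grasp_force: 0.0
t 3.1833 pos [0.4494 0.1955 0.1491] tilt z [-0.008  -0.0051 -1.    ] yang 14.16 F [0.6 0.4 0.4] w 0.08518238614569716 tip 0.022
shift cm [ 0.09  0.48 10.46] turn 0.16
328 [0.42898734 0.16274515 0.03011813] [0.48632785 0.23630939 0.05132121] [0.45303392 0.20476886 0.04459655]
```

View pics/s1.png

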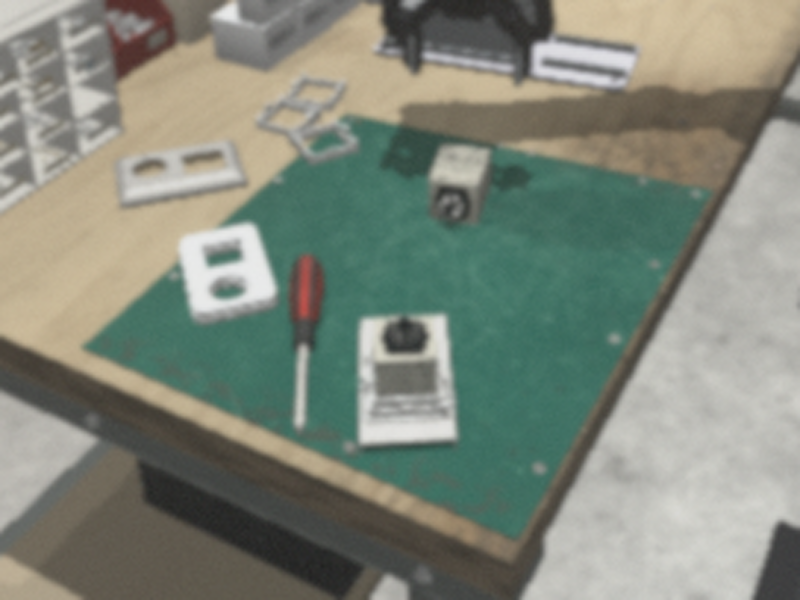

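The side view shows the plug socket facing the camera (+y) at (452,205), with the gripper clear above it. Descending.

```bash
python3 -m creep '[[[0,0.2,2.6],[0,0,0]],[[0,0,2.6],[0,0,0]],[[0,0,2.6],[0,0,0]],[[0,0,2.1],[0,0,0]],[[0,0,0],[0,0,0]],[[0,0,0],[0,0,0]],[[0,0,0],[0,0,0]]]'
python3 -c "
from h import *
go(.453,.197,.0445,14)"
```

```text
t: 3.82
position: [0.4565, 0.1988, 0.0565]
ee_rot: [[-0.243, 0.97, 0.004], [0.97, 0.243, 0.002], [0.001, 0.004, -1.0]]
wrist_force: [0.9, 0.0, 0.5]
gripper_width: 0.0856
grasp_force: 0.0
t 3.8167 pos [0.4565 0.1988 0.0565] tilt z [ 0.0036  0.0023 -1.    ] yang 14.06 F [0.9 0.  0.5] w 0.08558291491603139 tip 0.022
shift cm [-0.09 -0.39  1.19] turn 0.06
```

```bash
python3 -m creep '[[[0,-0.3,1.2],[0,0,0]],[[0,0,0],[0,0,0]]]'
python3 -m creep '[[[0,0,0],[0,0,0]],[[0,0,0],[0,0,0]],[[0,0,0],[0,0,0]],[[0,0,0],[0,0,0]],[[0,0,0],[0,0,0]],[[0,0,0],[0,0,0]],[[0,0,0],[0,0,0]],[[0,0,0],[0,0,0]],[[0,0,0],[0,0,0]],[[0,0,0],[0,0,0]]]' 255
python3 -c "
from h import *
go(.453,.197,.0445,14)"
```

```text
t: 3.98
position: [0.452, 0.1975, 0.0433]
ee_rot: [[-0.243, 0.97, 0.001], [0.97, 0.243, 0.001], [0.001, 0.001, -1.0]]
wrist_force: [-0.7, -0.3, -0.6]
gripper_width: 0.0851
grasp_force: 0.0
t: 4.82
position: [0.4532, 0.1977, 0.0437]
ee_rot: [[-0.242, 0.97, 0.003], [0.97, 0.242, 0.002], [0.001, 0.003, -1.0]]
wrist_force: [1.0, 0.9, 5.3]
gripper_width: 0.044
grasp_force: 62.5
t 4.8167 pos [0.4532 0.1977 0.0437] tilt z [ 0.0027  0.0016 -1.    ] yang 14.02 F [1.  0.9 5.3] w 0.043981099523922915 tip 0.022
shift cm [-0.06 -0.03 -0.08] turn 0.02
```

```bash
python3 -m creep '[[[0,0,-2],[0,0,0]],[[0,0,-4],[0,0,0]],[[0,0,-4],[0,0,0]],[[0,0,-2],[0,0,7]],[[0,0,0],[0,0,7]],[[0,0,0],[0,0,7]],[[0,0,0],[0,0,7]],[[0,0,0],[0,0,7]],[[0,0,0],[0,0,7]],[[0,0,0],[0,0,7]]]'
python3 -m creep '[[[0,0,0],[0,0,7]],[[0,0,0],[0,0,7]],[[0,0,0],[0,0,7]],[[0,0,0],[0,0,7]],[[0,0,0],[0,0,7]],[[0,0,0],[0,0,7]],[[0,0,0],[0,0,3.6]],[[0,0,0],[0,0,0]],[[0,0,0],[0,0,0]]]'
python3 -c "
from h import *
go(.4929,-.111,.15,-80.6)"
```

```text
t: 5.65
position: [0.4514, 0.1969, 0.1624]
ee_rot: [[0.578, 0.816, -0.0], [0.816, -0.578, 0.0], [-0.0, -0.0, -1.0]]
wrist_force: [0.7, 0.0, -1.6]
gripper_width: 0.044
grasp_force: 61.9
t: 6.4
position: [0.4515, 0.197, 0.1623]
ee_rot: [[0.986, 0.165, -0.0], [0.165, -0.986, -0.0], [-0.0, 0.0, -1.0]]
wrist_force: [-0.0, -0.3, -1.2]
gripper_width: 0.0443
grasp_force: 61.9
t 6.4 pos [0.4515 0.197  0.1623] tilt z [-3.e-04 -0.e+00 -1.e+00] yang -80.48 F [-0.  -0.3 -1.2] w 0.044266264046201834 tip 0.022
shift cm [-1.01 31.06  1.23] turn 0.12
```

```bash
python3 -m creep '[[[-0.5,3.9,0],[0,0,0]],[[-0.5,3.9,0],[0,0,0]],[[0,3.9,0],[0,0,0]],[[0,3.9,0],[0,0,0]],[[0,3.9,0],[0,0,0]],[[0,3.9,0],[0,0,0]],[[0,3.9,0],[0,0,0]],[[0,3.7,0],[0,0,0]],[[0,0,2.2],[0,0,0]],[[0,0,2.3],[0,0,0]]]'
python3 -m creep '[[[0,0,0],[0,0,0]],[[0,0,0],[0,0,0]]]'
python3 - <<'E'
from h import *
np.set_printoptions(precision=4,suppress=True)
go(.4929,-.111,.0552,-80.6)
z0=observe()['position'][2]-.0437+.0025
for n in('top','side'):
    c=eyes.capture(n)
    for l,z in(('timer',z0),('timer_plug',z0+.022),('timer_dial',z0+.024),('bay',0),('bay_lead_in',.01),('bay_end',.01)):
        for d in eyes.place_of(l,n)[:2]: print(n,l,round(d['p'],2),np.round(d['at'],1),w(c,*d['at'],z))
    cv2.imwrite(f'pics/{n}2.png',cv2.resize(c['img'][140:260,220:380,::-1],(800,600),interpolation=cv2.INTER_CUBIC))
E
```

```text
t: 7.23
position: [0.494, -0.114, 0.1183]
ee_rot: [[0.987, 0.16, 0.005], [0.16, -0.987, -0.001], [0.005, 0.002, -1.0]]
wrist_force: [0.4, 0.2, -2.7]
gripper_width: 0.0442
grasp_force: 62.1
t: 7.4
position: [0.4915, -0.1103, 0.1166]
ee_rot: [[0.986, 0.164, -0.003], [0.164, -0.986, 0.0], [-0.003, -0.001, -1.0]]
wrist_force: [-0.0, -0.1, -0.7]
gripper_width: 0.0437
grasp_force: 61.9
t 7.4 pos [ 0.4915 -0.1103  0.1166] tilt z [-0.003   0.0003 -1.    ] yang -80.55 F [-0.  -0.1 -0.7] w 0.04366426776883504 tip 0.022
shift cm [0.14 0.1  6.14] turn 0.05
top timer 0.42 [132.6 233. ] [0.3729 0.4054 0.0754]
top bay 0.83 [285.7 205.6] [ 0.5056 -0.1117  0.    ]
top bay_lead_in 0.86 [288.6 222.9] [ 0.4423 -0.1237  0.01  ]
top bay_end 0.64 [276.6 154.9] [ 0.6889 -0.0714  0.01  ]
side timer 0.73 [286.3 179.7] [ 0.5032 -0.1148  0.0754]
side timer_plug 0.84 [276.6 176.3] [ 0.5234 -0.0802  0.0974]
side timer_plug 0.7 [234.3 311.5] [0.3379 0.5097 0.0974]
side timer_dial 0.64 [302.8 174. ] [ 0.453  -0.1328  0.0994]
side bay 0.6 [283.8 200.1] [ 0.5071 -0.1096  0.    ]
side bay 0.27 [277.5 173.8] [ 0.6186 -0.3015  0.    ]
side bay_lead_in 0.76 [299.8 198.5] [ 0.4565 -0.1278  0.01  ]
side bay_lead_in 0.65 [284.  199.3] [ 0.5015 -0.0976  0.01  ]
side bay_end 0.92 [230.1 190.3] [ 0.6978 -0.072   0.01  ]
```

View pics/side2.png

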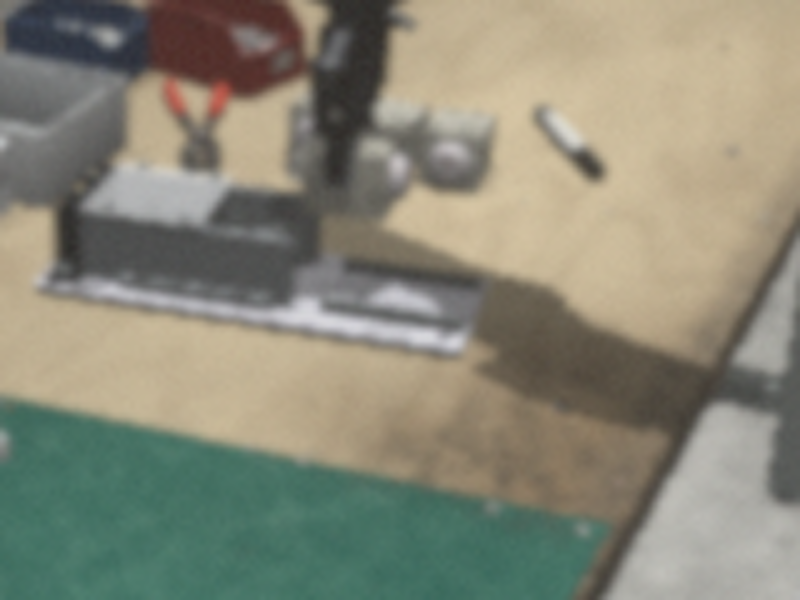

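View pics/top2.png

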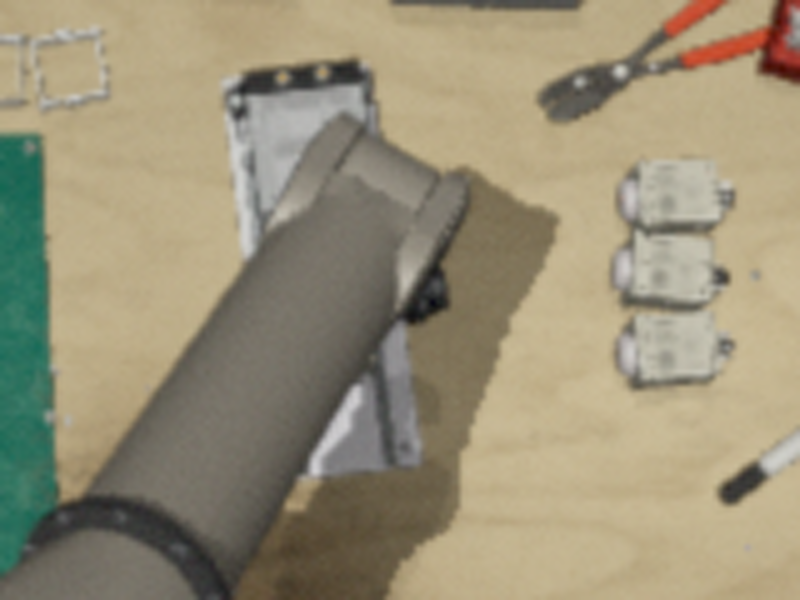

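The side view shows the timer hanging level in the gripper over the lead-in, clear of the cassette; the top view is blocked by the forearm. Lowering it in stages.

```bash
python3 -m creep '[[[0.1,0.1,2.2],[0,0,0]],[[0,0,2],[0,0,0]],[[0,0,0],[0,0,0]],[[0,0,0],[0,0,0]],[[0,0,0],[0,0,0]]]'
python3 -c "
from h import *
go(.4929,-.111,.0512,-80.6)"
```

```text
t: 8.52
position: [0.4942, -0.1116, 0.076]
ee_rot: [[0.987, 0.163, 0.001], [0.163, -0.987, -0.0], [0.001, 0.0, -1.0]]
wrist_force: [0.3, 0.9, -2.7]
gripper_width: 0.0441
grasp_force: 61.9
t 8.5167 pos [ 0.4942 -0.1116  0.076 ] tilt z [ 1.e-03 -3.e-04 -1.e+00] yang -80.6 F [ 0.3  0.9 -2.7] w 0.04414299787853498 tip 0.022
shift cm [-0.12 -0.08  2.48] turn -0.0
```

```bash
python3 -m creep '[[[0,0,0.8],[0,0,0]],[[0,0,0.6],[0,0,0]],[[0,0,0.4],[0,0,0]],[[0,0,0],[0,0,0]],[[0,0,0],[0,0,0]]]'
python3 -c "
from h import *
go(.4929,-.111,.0512,-80.6)"
```

```text
t: 8.93
position: [0.4935, -0.1112, 0.0571]
ee_rot: [[0.987, 0.163, -0.001], [0.163, -0.987, 0.0], [-0.0, -0.0, -1.0]]
wrist_force: [0.2, 0.4, -1.8]
gripper_width: 0.044
grasp_force: 62.0
t 8.9333 pos [ 0.4935 -0.1112  0.0571] tilt z [-5.e-04  1.e-04 -1.e+00] yang -80.59 F [ 0.2  0.4 -1.8] w 0.043966323647274104 tip 0.022
shift cm [-0.06 -0.03  0.59] turn 0.01
```

```bash
python3 -m creep '[[[0,0,0.3],[0,0,0]],[[0,0,0.2],[0,0,0]],[[0,0,0],[0,0,0]],[[0,0,0],[0,0,0]]]'
python3 -c "
from h import *
go(.4929,-.111,.0512,-80.6)"
```

```text
t: 9.27
position: [0.4936, -0.1112, 0.0522]
ee_rot: [[0.987, 0.164, -0.0], [0.164, -0.987, 0.0], [-0.0, -0.0, -1.0]]
wrist_force: [0.8, 0.3, -2.1]
gripper_width: 0.0439
grasp_force: 62.0
t 9.2667 pos [ 0.4936 -0.1112  0.0522] tilt z [-2.e-04  1.e-04 -1.e+00] yang -80.59 F [ 0.8  0.3 -2.1] w 0.04388188913818604 tip 0.022
shift cm [-0.07 -0.03  0.1 ] turn 0.01
```

```bash
python3 -m creep '[[[0,0,0.12],[0,0,0]],[[0,0,0],[0,0,0]]]'
python3 -m creep '[[[0,0,0],[0,0,0]],[[0,0,0],[0,0,0]],[[0,0,0],[0,0,0]],[[0,0,0],[0,0,0]],[[0,0,0],[0,0,0]],[[0,0,-2],[0,0,0]],[[0,0,-4],[0,0,0]],[[0,0,-4],[0,0,0]],[[0,0,-1.5],[0,0,0]],[[0,0,0],[0,0,0]]]' 0
python3 -m creep '[[[-4,0,0],[0,0,0]],[[-4,0,0],[0,0,0]],[[-4,0,0],[0,0,0]],[[0,0,0],[0,0,0]],[[0,0,0],[0,0,0]],[[0,0,0],[0,0,0]],[[0,0,0],[0,0,0]],[[0,0,0],[0,0,0]]]' 255
python3 - <<'E'
from h import *
np.set_printoptions(precision=4,suppress=True)
go(.4929,-.111,.0512,-80.6)
B=np.array([.5107,-.108]);e=np.array([.9866,.1633])
for n in('top','side'):
    c=eyes.capture(n)
    for l,z in(('timer',.01),('timer_plug',.032),('timer_dial',.034)):
        for d in eyes.place_of(l,n)[:3]:
            q=w(c,*d['at'],z);print(n,l,round(d['p'],2),np.round(d['at'],1),q,'bay',(q[:2]-B)@e,(q[:2]-B)@[-e[1],e[0]])
    cv2.imwrite(f'pics/{n}3.png',cv2.resize(c['img'][145:235,240:360,::-1],(800,600),interpolation=cv2.INTER_CUBIC))
E
```

```text
t: 9.43
position: [0.494, -0.1113, 0.0513]
ee_rot: [[0.987, 0.164, 0.001], [0.164, -0.987, 0.0], [0.001, -0.0, -1.0]]
wrist_force: [0.8, -0.4, -1.2]
gripper_width: 0.0442
grasp_force: 62.0
t: 10.27
position: [0.4966, -0.112, 0.1701]
ee_rot: [[0.987, 0.164, 0.009], [0.164, -0.987, 0.0], [0.008, 0.001, -1.0]]
wrist_force: [0.6, 0.5, -0.6]
gripper_width: 0.0854
grasp_force: 0.0
t: 10.93
position: [0.3764, -0.1309, 0.1661]
ee_rot: [[0.986, 0.164, -0.0], [0.164, -0.986, -0.002], [-0.0, 0.002, -1.0]]
wrist_force: [0.2, -0.3, -0.3]
gripper_width: 0.0001
grasp_force: 0.0
t 10.9333 pos [ 0.3764 -0.1309  0.1661] tilt z [-0.0002 -0.0017 -1.    ] yang -80.54 F [ 0.2 -0.3 -0.3] w 7.89354780601851e-05 tip 0.022
shift cm [11.82 -0.07 11.48] turn 0.06
top timer 0.44 [283.2 209.3] [ 0.49   -0.1028  0.01  ] bay -0.01953722184833557 0.008486353569404624
top timer 0.31 [136.2 209.1] [0.4657 0.4182 0.01  ] bay 0.041487720544601044 0.5265005613632276
top timer_plug 0.59 [284.  197.6] [ 0.528  -0.1031  0.032 ] bay 0.017912516933411872 0.002014377727916938
top timer_dial 0.71 [289.3 218.6] [ 0.454  -0.1242  0.034 ] bay -0.05856011244166995 -0.00674607606770862
side timer 0.73 [284.4 198.7] [ 0.5021 -0.1023  0.01  ] bay -0.00758683373217595 0.0070721189611635095
side timer_plug 0.61 [277.1 189.3] [ 0.5359 -0.1154  0.032 ] bay 0.023630569425606304 -0.011427683251437231
side timer_dial 0.88 [300.1 192.7] [ 0.4552 -0.1239  0.034 ] bay -0.05733154743863556 -0.006666579143186743
```

View pics/side3.png

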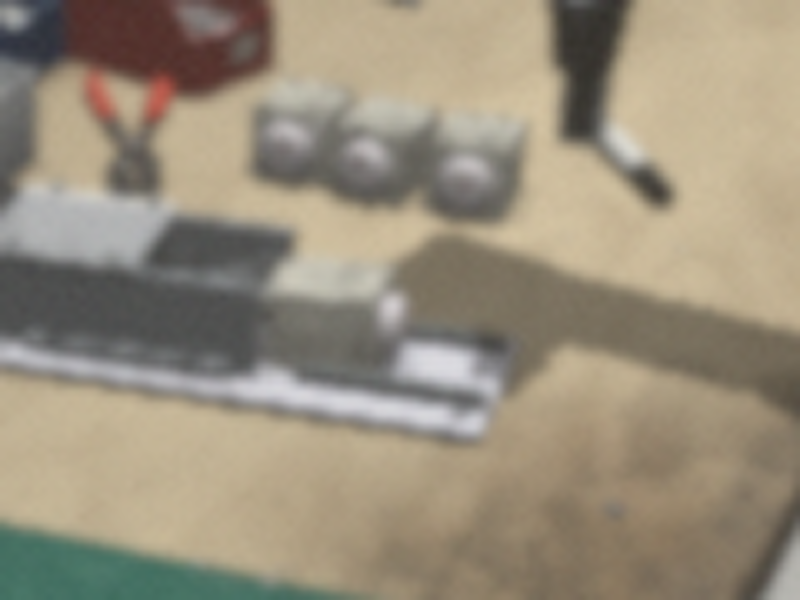

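Timer sits level between the rails at (330,310), dial toward the robot, with the closed fingers off to the right behind it. Now I bring the pusher down behind the dial.

```bash
python3 -m creep '[[[4,0,1],[0,0,0]],[[0.6,0,4],[0,0,0]],[[0,0,4],[0,0,0]],[[0,0,2.6],[0,0,0]],[[0,0,0],[0,0,0]],[[0,0,0],[0,0,0]],[[0,0,0],[0,0,0]]]'
cat >> h.py <<'E'
def st():
    s=observe();d=np.array(s['position'])-[.5107,-.108,0];F=np.array(s['wrist_force'])
    print('t %.2f along %.1f lat %.1f z %.1f  F along %.1f lat %.1f z %.1f'%(s['t'],*(1000*np.array([.9866*d[0]+.1633*d[1],-.1633*d[0]+.9866*d[1],d[2]])),.9866*F[0]+.1633*F[1],-.1633*F[0]+.9866*F[1],F[2]))
E
python3 -c "
from h import *
st()"
```

```text
t: 11.92
position: [0.4218, -0.1239, 0.0514]
ee_rot: [[0.987, 0.163, 0.002], [0.163, -0.987, -0.0], [0.002, 0.001, -1.0]]
wrist_force: [0.9, -0.5, 0.9]
gripper_width: -0.0002
grasp_force: 0.0
t 11.92 along -90.4 lat -1.2 z 51.4  F along 0.8 lat -0.7 z 0.9
```

```bash
python3 -m creep '[[[0.5,-0.05,0.1],[0,0,0]],[[0.5,0,0.1],[0,0,0]],[[0.5,0,0],[0,0,0]],[[0.5,0,0],[0,0,0]],[[0.4,0,0],[0,0,0]],[[0.4,0,0],[0,0,0]],[[0.4,0,0],[0,0,0]],[[0,0,0],[0,0,0]]]' >/dev/null
python3 -c "
from h import *
st()"
python3 -m creep '[[[0.4,0,0],[0,0,0]],[[0.4,0,0],[0,0,0]],[[0.4,0,0],[0,0,0]],[[0.4,0,0],[0,0,0]],[[0.4,0,0],[0,0,0]],[[0,0,0],[0,0,0]]]' >/dev/null
python3 -c "
from h import *
st()"
```

```text
t 12.58 along -58.3 lat 0.0 z 48.1  F along -0.2 lat 0.4 z 0.7
t 13.08 along -40.2 lat 0.1 z 47.7  F along -3.2 lat 0.2 z -0.4
```

```bash
python3 -m creep '[[[0.3,0,0],[0,0,0]],[[0.3,0,0],[0,0,0]],[[0.3,0,0],[0,0,0]],[[0.3,0,0],[0,0,0]],[[0.3,0,0],[0,0,0]]]' >/dev/null
python3 -c "
from h import *
st()"
python3 -m creep '[[[0.3,0,0],[0,0,0]],[[0.3,0,0],[0,0,0]],[[0.3,0,0],[0,0,0]],[[0.3,0,0],[0,0,0]],[[0,0,0],[0,0,0]]]' >/dev/null
python3 - <<'E'
from h import *
st()
B=np.array([.5107,-.108]);e=np.array([.9866,.1633])
c=eyes.capture('side')
for l,z in(('timer',.01),('timer_plug',.032),('timer_dial',.034)):
    for d in eyes.place_of(l,'side')[:1]:
        q=w(c,*d['at'],z);print(l,round(d['p'],2),np.round(d['at'],1),'bay',(q[:2]-B)@e,(q[:2]-B)@[-e[1],e[0]])
cv2.imwrite('pics/side4.png',cv2.resize(c['img'][145:235,240:360,::-1],(800,600),interpolation=cv2.INTER_CUBIC))
E
```

```text
t 13.50 along -23.6 lat 0.3 z 48.1  F along -1.4 lat -0.8 z -0.3
t 13.92 along -11.1 lat 0.1 z 48.3  F along 0.3 lat -0.0 z 0.5
timer 0.42 [271.4 197.6] bay 0.03641229442553794 0.013082317080349983
timer_plug 0.74 [333.8 167.4] bay -0.13384150085415178 -0.26543657414991556
timer_dial 0.61 [283.9 189.8] bay -0.00036227087020463273 -0.01099839179822635
```

View pics/side4.png

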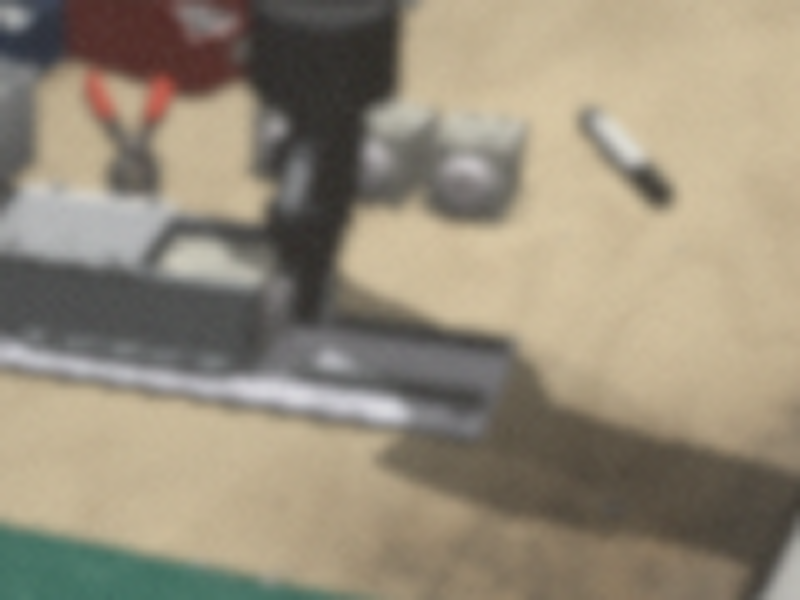

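Timer body is inside the cassette channel (210,255) with the pusher right behind the dial, flaps held open. Now slower, watching force.

```bash
python3 -m creep '[[[0.3,0,0],[0,0,0]],[[0.3,0,0],[0,0,0]],[[0.3,0,0],[0,0,0]],[[0.3,0,0],[0,0,0]],[[0.3,0,0],[0,0,0]],[[0.3,0,0],[0,0,0]],[[0.3,0,0],[0,0,0]],[[0.3,0,0],[0,0,0]],[[0,0,0],[0,0,0]]]' >/dev/null
python3 -c "
from h import *
st()"
python3 -m creep '[[[0.2,0,0],[0,0,0]],[[0.2,0,0],[0,0,0]],[[0,0,0],[0,0,0]],[[0,0,0],[0,0,0]]]' >/dev/null
python3 -c "
from h import *
st()"
python3 -m creep '[[[0.2,0,0],[0,0,0]],[[0.2,0,0],[0,0,0]],[[0,0,0],[0,0,0]],[[0,0,0],[0,0,0]]]' >/dev/null
python3 -c "
from h import *
st()"
python3 -m creep '[[[0.2,0,0],[0,0,0]],[[0.2,0,0],[0,0,0]],[[0,0,0],[0,0,0]],[[0,0,0],[0,0,0]]]' >/dev/null
python3 -c "
from h import *
st()"
```

```text
t 14.87 along 13.0 lat 0.2 z 48.1  F along -0.6 lat 0.1 z 0.7
t 15.20 along 16.2 lat 0.1 z 48.1  F along -1.5 lat -1.2 z -0.3
t 15.53 along 20.2 lat 0.0 z 48.1  F along -0.3 lat -1.0 z 0.6
t 15.87 along 24.1 lat 0.2 z 48.1  F along -1.3 lat -0.2 z -0.1
```

```bash
python3 -m creep '[[[0.2,0,0],[0,0,0]],[[0.2,0,0],[0,0,0]],[[0,0,0],[0,0,0]],[[0,0,0],[0,0,0]]]' >/dev/null
python3 -c "
from h import *
st()"
python3 -m creep '[[[0.2,0,0],[0,0,0]],[[0.2,0,0],[0,0,0]],[[0,0,0],[0,0,0]],[[0,0,0],[0,0,0]]]' >/dev/null
python3 -c "
from h import *
st()"
python3 -m creep '[[[0.2,0,0],[0,0,0]],[[0,0,0],[0,0,0]],[[0,0,0],[0,0,0]]]' >/dev/null
python3 -c "
from h import *
st()"
python3 -m creep '[[[0.2,0,0],[0,0,0]],[[0,0,0],[0,0,0]],[[0,0,0],[0,0,0]]]' >/dev/null
python3 -c "
from h import *
st()"
```

```text
t 16.20 along 27.9 lat 0.1 z 48.0  F along -2.9 lat -0.2 z 0.3
t 16.53 along 29.5 lat -0.0 z 47.9  F along -7.5 lat 1.0 z 4.7
t 16.78 along 31.1 lat -0.1 z 47.9  F along -8.4 lat -0.1 z 6.2
t 17.03 along 32.6 lat -0.2 z 47.8  F along -8.7 lat 0.8 z 7.1
```

```bash
for i in 1 2 3 4; do python3 -m creep '[[[0.2,0,0],[0,0,0]],[[0,0,0],[0,0,0]],[[0,0,0],[0,0,0]]]' >/dev/null
python3 -c "
from h import *
st()"; done
```

```text
t 17.28 along 34.3 lat -0.3 z 47.8  F along -8.8 lat -0.6 z 7.8
t 17.53 along 36.7 lat -0.2 z 47.7  F along -8.1 lat -0.7 z 6.0
t 17.78 along 37.6 lat -0.2 z 47.7  F along -10.7 lat 0.5 z 8.6
t 18.03 along 39.1 lat -0.3 z 47.7  F along -11.5 lat 0.3 z 8.7
```

```bash
for i in 1 2 3; do python3 -m creep '[[[0.15,0,0],[0,0,0]],[[0,0,0],[0,0,0]],[[0,0,0],[0,0,0]]]' >/dev/null
python3 -c "
from h import *
st()"; done
```

```text
t 18.28 along 40.0 lat -0.4 z 47.7  F along -12.8 lat -0.5 z 10.5
t 18.53 along 41.4 lat -0.3 z 47.6  F along -12.7 lat -0.2 z 10.4
t 18.78 along 42.7 lat -0.4 z 47.5  F along -13.7 lat 0.1 z 9.5
```

```bash
for i in 1 2 3 4; do python3 -m creep '[[[0.1,0,0],[0,0,0]],[[0,0,0],[0,0,0]],[[0,0,0],[0,0,0]]]' >/dev/null
python3 -c "
from h import *
st()"; done
```

```text
t 19.03 along 42.9 lat -0.4 z 47.5  F along -15.0 lat -0.1 z 12.2
t 19.28 along 44.0 lat -0.5 z 47.5  F along -14.7 lat -0.5 z 10.9
t 19.53 along 44.4 lat -0.5 z 47.4  F along -15.5 lat 1.0 z 11.9
t 19.78 along 45.2 lat -0.5 z 47.4  F along -16.7 lat -0.1 z 12.1
```

```bash
for i in 1 2; do python3 -m creep '[[[0.1,0,0],[0,0,0]],[[0,0,0],[0,0,0]],[[0,0,0],[0,0,0]]]' >/dev/null
python3 -c "
from h import *
st()"; done
```

```text
t 20.03 along 46.2 lat -0.5 z 47.3  F along -15.6 lat -0.1 z 11.1
t 20.28 along 47.1 lat -0.6 z 47.3  F along -16.6 lat -0.2 z 12.4
```

```bash
python3 -m creep '[[[0.1,0,0],[0,0,0]],[[0,0,0],[0,0,0]],[[0,0,0],[0,0,0]]]' >/dev/null
python3 -c "
from h import *
st()"; for i in 1 2 3 4; do python3 -m creep '[[[0,0,-0.5],[0,0,0]],[[0,0,0],[0,0,0]]]' >/dev/null
python3 -c "
from h import *
st()"; done
```

```text
t 20.53 along 47.8 lat -0.6 z 47.3  F along -17.2 lat 0.7 z 12.4
t 20.70 along 50.3 lat 0.0 z 51.9  F along -10.3 lat -1.3 z -0.6
t 20.87 along 50.2 lat 0.5 z 56.4  F along -9.2 lat -0.7 z -0.3
t 21.03 along 50.6 lat 0.8 z 61.4  F along -8.6 lat -0.2 z -1.1
t 21.20 along 50.9 lat 0.9 z 66.4  F along -8.3 lat -0.2 z -1.1
```

```bash
python3 -m creep '[[[0,0,-0.3],[0,0,0]],[[0,0,0],[0,0,0]],[[0,0,0],[0,0,0]],[[0,0,0],[0,0,0]]]' >/dev/null
python3 -c "
from h import *
st()"; python3 -m creep '[[[0,0,-2],[0,0,0]],[[0,0,-4],[0,0,0]],[[0,0,-4],[0,0,0]],[[0,0,-4],[0,0,0]],[[0,4,0],[0,0,0]],[[0,4,0],[0,0,0]],[[0,4,0],[0,0,0]],[[0,4,0],[0,0,0]],[[0,4,0],[0,0,0]],[[0,4,0],[0,0,0]]]' >/dev/null
python3 -m creep '[[[-4,0,0],[0,0,0]],[[-4,0,0],[0,0,0]],[[-4,0,0],[0,0,0]],[[-4,0,0],[0,0,0]],[[-4,0,0],[0,0,0]],[[0,0,0],[0,0,0]],[[0,0,0],[0,0,0]]]' >/dev/null
python3 - <<'E'
from h import *
st()
ims=[]
for n,b in(('top',(145,235,250,320)),('side',(150,220,240,320))):
    c=eyes.capture(n);ims.append(cv2.resize(c['img'][b[0]:b[1],b[2]:b[3],::-1],(400,500 if n=='top' else 350),interpolation=cv2.INTER_CUBIC))
o=np.zeros((500,800,3),np.uint8);o[:,:400]=ims[0];o[:350,400:]=ims[1];cv2.imwrite('pics/end.png',o)
E
```

```text
t 21.53 along 51.1 lat 1.0 z 69.3  F along -8.4 lat -0.3 z -0.9
t 22.95 along -146.1 lat -240.9 z 211.9  F along 1.5 lat -0.1 z -0.5
```

View pics/end.png

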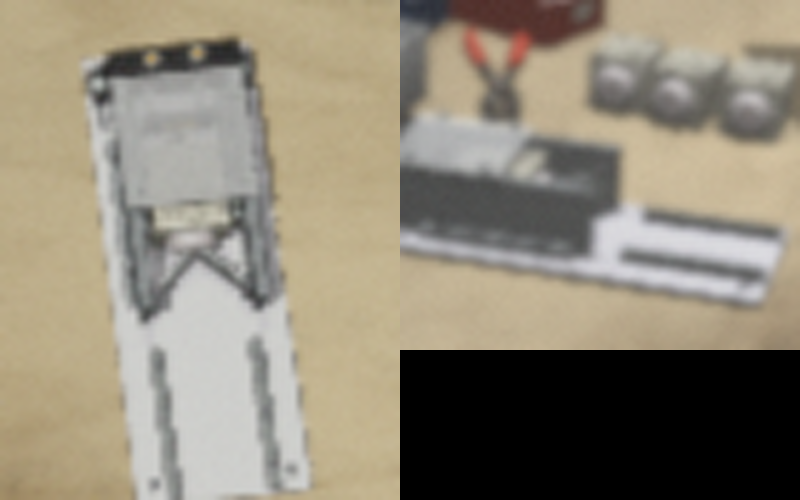

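The top view shows both flaps shut in a clean V, apex at (195,255), with the dial right behind them at (190,240) and the timer under the cover. The robot is clear and the other items look undisturbed, so I'm handing in.

```bash
python3 -c "
from workcell import r
print(r.job_done())"
```

```text
the job is handed in; nothing more can be done
None
```

The timer is in the test bay, and the last top picture shows both flaps shut behind its dial. I stopped pushing before feeling the hard stop, with at most about 17 N on the tool. The job is handed in at about 23 s, and no verdict came back.

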